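Load the accepted sample vials into the caddy and lock them in

ROBOT

A 6-joint arm with a two-finger parallel gripper is mounted at the origin on a cart in front of the work surface, level with it; the furniture and walls round the work are solid. World frame = base frame: x ahead of the robot, y to its left, z up, the work surface at z = 0. Lengths are in m, angles in rad, forces in N, time in s.
With the tool pointing down it reaches from about 0.35 to 0.95 m from the base axis. Payload 17.4 kg.
Tool frame: the origin (TCP) lies at the centre of the arm's flange, where the gripper is bolted on; the fingertips stand finger_overhang ahead of it and the grasp point (between the pads) lies 167 mm ahead of it (finger_overhang is the distance from the TCP to the fingertips, in m); z points along the fingers, y is the line along which they close (so a half turn about z gives the same grasp; the last joint's range is limited). The gripper opens to 93 mm and grips with 3 to 60 N. Pads are 15 mm wide; open, the fingers measure 128 mm over their backs; the gripper's body (75 mm by 188 mm) begins 65 mm behind the grasp point.
Start: joints at [-1.228, 0.116, 1.442, -0, 1.584, -0.038], TCP at [0.251, -0.627, 0.405] pointing down, gripper open.
Joint ranges: [-2.83, 2.83], [-0.83, 2.19], [0.07, 2.5], [-1.14, 4.28], [0.01, 3], [-2.97, 2.97]. Speed limits (rad/s): [1.89, 1.89, 2.22, 3.14, 3.14, 3.14].

INTERFACE

Orientations are given as a rotation vector (axis times angle).
In Python, from bench import sense, capture, close_job, search_frame, cut_out, landmark_of, finger_overhang gives the robot as it stands.
- The arm moves only by the tool carry_out, never from a script. Its argument "motion" is a list of rows, each a list of 4 numbers: the shift along the tool's x, y, z normalised to -1 to 1, where 1 is 0.4 m, then the turn about the tool's z normalised to -1 to 1, where 1 is 360 degrees. A call has 1 to 12 rows; each row is the pose to reach, as a shift and turn from the pose commanded when the call began, along the tool's axes at that moment, turning the shorter way round; what a row does not reach only later rows make up. A row lasts 1/12 s, in which the tool goes at most 41.7 mm and 7.16 degrees, less where a joint would pass 70% of its speed; a pose out of reach is approached as far as the arm can. A call with a number of a shift or a turn outside -1 to 1 is refused whole. A call with a gripper value outside its range is refused whole. "jaw" is the opening, from 0 (shut) to 1 (fully open), set as the call begins (left out, the last holds). The fingers move at their own pace and stop on an object; "force" is the grip in N (left out, the last holds). Time passes only in rows, so rows that repeat a pose let the fingers close. It gives the time, the measured TCP pose, the force, the opening and the grip force at its end, in the units of the state.
- sense(): the state, without advancing time (a new reading comes with each control period).
- capture(name): name is "scene" or "top" or "wrist"; returns a dict with "image" (400x640x3 uint8, blue, green, red), "camera_matrix" (3x3 intrinsics, pixels), "pose" (4x4, takes a point from camera to world coordinates). Camera axes: x right, y down, z forward; pixel columns grow to the right and rows downward; lengths in m; the calibration is good to about 2 mm. A picture is of the moment at which its call begins. There is no depth.
- close_job(): hands the job in; it is judged then, once.
Trained networks look in a picture, given as the dict that the camera call returned (one of the last four; its "shot" number tells which), for a name from the list of things; names that differ only in an ending like _2 or _b are one class to them, and where a whole thing is asked for, a point or a joint stands for the part that bears it (a point fixed in the world has none). Each returns a list of dicts, best first, with "score" (0 to 1); they miss things now and then, are a little off and sometimes report something else, mostly with a low value. They report only what shows in the picture. A call takes as long as a camera call. They do not tell look-alikes from the thing itself.
- search_frame(target, picture): "pixel" ([column, row] in pixels, amid what is visible of it).
- cut_out(target, picture): "mask" (400x640 bool, what is visible of it) and "pixel" ([column, row] in pixels, amid what is visible of it).
- landmark_of(target, picture): "pixel" ([column, row] in pixels: a listed point, or the origin of a listed thing).
The state is a dict: "time": time; "joint_positions": joint angles; "joint_vel": joint speeds; "joint_torque": joint torques, N m; "eef_pos": TCP position; "orientation": TCP orientation; "wrist_force": force on the tool from outside, world axes, zero at the start; "torque": the same for the moment, N m; "opening": finger opening in m; "gripper_force": force on a finger pad.
Only numpy, scipy, OpenCV 4.12 (cv2) and the standard library are available. Lean on these libraries where they do the work, as an engineer would, in place of code of your own. Each camera call takes 0.05 s, during which the arm holds its last target. There are 200 camera calls.

TASK

Lift the keeper bar level out of the caddy's brackets and stand it on the bench, then put the three accepted vials upright into the pockets that match their cap colours (blue, white, black) and lay the bar back down in both brackets, leaving everything released. Black-capped vials with a red dot on top are rejects: leave them standing where they are. Do not tip the vials or the bar.

Things in the scene. Friction and masses are not known exactly. Their poses are not given: they have to be found in the camera images.
- vial_blue: clear glass sample vial, 23 mm across and 45 mm high, upright, 30 g, with a blue screw cap. Grip it anywhere round the body or cap. Origin: centre of its underside; z up along it; its yaw means nothing.
- vial_white: clear glass sample vial, 23 mm across and 45 mm high, upright, 30 g, with a white screw cap. Grip it anywhere round the body or cap. Origin: centre of its underside; z up along it; its yaw means nothing.
- vial_black: clear glass sample vial, 23 mm across and 45 mm high, upright, 30 g, with a black screw cap, plain, without a dot. Grip it anywhere round the body or cap. Origin: centre of its underside; z up along it; its yaw means nothing.
- reject_a: clear glass sample vial, 23 mm across and 45 mm high, upright, 30 g, with a black screw cap that carries a round red dot (14 mm) on its top: a rejected sample, to be left alone. Grip it anywhere round the body or cap. Origin: centre of its underside; z up along it; its yaw means nothing.
- reject_b: clear glass sample vial, 23 mm across and 45 mm high, upright, 30 g, with a black screw cap that carries a round red dot (14 mm) on its top: a rejected sample, to be left alone. Grip it anywhere round the body or cap. Origin: centre of its underside; z up along it; its yaw means nothing.
- pocket_blue: open square pocket of blue plastic on the caddy, fixed: 46 mm square outside, 40 mm inside, 14 mm high, 4 mm floor (a vial in it has its underside 4 mm above this origin). Origin: centre of its underside, 8 mm above the bench; axes parallel to the caddy's. The three stand in a row along the caddy's y, 58 mm apart, in changing order.
- pocket_white: open square pocket of white plastic on the caddy, fixed: 46 mm square outside, 40 mm inside, 14 mm high, 4 mm floor (a vial in it has its underside 4 mm above this origin). Origin: centre of its underside, 8 mm above the bench; axes parallel to the caddy's. The three stand in a row along the caddy's y, 58 mm apart, in changing order.
- pocket_black: open square pocket of black plastic on the caddy, fixed: 46 mm square outside, 40 mm inside, 14 mm high, 4 mm floor (a vial in it has its underside 4 mm above this origin). Origin: centre of its underside, 8 mm above the bench; axes parallel to the caddy's. The three stand in a row along the caddy's y, 58 mm apart, in changing order.
- keeper_bar: loose aluminium bar, orange ends, lying in the caddy's brackets over the pockets and blocking them: 256 mm long (y), 16 wide (x), 12 high, 150 g, flat underside. Orange grip tab on its middle, 10 mm thick in x, 50 long in y, 12 to 42 mm above the underside; pinch across x. Origin: centre of the underside. Bench always clear for it at x 0.30 to 0.56, y -0.20 to -0.34 (along world x).
- caddy: grey, fixed to the bench: base 86 (x) by 250 mm (y), 8 thick, long rims 16 high. At y = +-108 mm posts 12 thick with open-topped U brackets: floor (bar's underside) 66 mm above the origin, slot 24 wide in x, mouth 34, prong tops 92. Bar lies along y, centred, either way round. Origin: base centre at bench height. A tall glass tank stands beyond x 0.58, y below -0.18: keep clear.
Things that resemble listed ones, but are neither listed nor needed, are in the scene too. What is shaped like the vial_blue but purple is not meant.

How it is judged:
On the way, in this order (a step that is already met when the one before it is completed fails the run):
1. the keeper bar is out of the brackets and stands level on the bench, let go (height (world z) of keeper_bar below 0.006 m and angle between keeper_bar's own z axis and vertical below 0.1 rad and contact force between the fingers and keeper_bar below 0.1 N), for 0.2 s.
2. each of the three accepted vials stands in the pocket of its cap colour (x of vial_blue in the frame of pocket_blue between -0.012 and 0.012 m and y of vial_blue in the frame of pocket_blue between -0.012 and 0.012 m and z of vial_blue in the frame of pocket_blue below 0.009 m and angle between each of vial_blue, vial_white, vial_black's own z axis and vertical below 0.15 rad and x of vial_white in the frame of pocket_white between -0.012 and 0.012 m and y of vial_white in the frame of pocket_white between -0.012 and 0.012 m and z of vial_white in the frame of pocket_white below 0.009 m and x of vial_black in the frame of pocket_black between -0.012 and 0.012 m and y of vial_black in the frame of pocket_black between -0.012 and 0.012 m and z of vial_black in the frame of pocket_black below 0.009 m), for 0.2 s.
At the end, for the whole second after the job is handed in: Blue, white and undotted black vials upright (0.15 rad) on the floor of the pockets of their colours, within 12 mm of centre; keeper bar down in both brackets (height 5 mm, across 8 mm, along 20 mm, level 0.06 rad, in line 0.08 rad); all at rest and released (all of step 2 and x of keeper_bar in the frame of caddy between -0.008 and 0.008 m and y of keeper_bar in the frame of caddy between -0.02 and 0.02 m and z of keeper_bar in the frame of caddy between 0.061 and 0.071 m and angle between the y axis of keeper_bar and the y axis of caddy, either way round below 0.08 rad and angle between keeper_bar's own z axis and vertical below 0.06 rad and linear speed of each of keeper_bar, vial_blue, vial_white, vial_black below 0.02 m/s); the robot touches nothing.
It fails at once if a rejected vial is shifted by more than 20 mm or tipped (distance of any of reject_a, reject_b from where it was at the start of the episode above 0.02 m or angle between any of reject_a, reject_b's own z axis and vertical above 0.5 rad).
It fails at once if an accepted vial is tipped over (more than 0.7 rad) (angle between any of vial_blue, vial_white, vial_black's own z axis and vertical above 0.7 rad).
It fails at once if the keeper bar is tipped by more than 0.35 rad (angle between keeper_bar's own z axis and vertical above 0.35 rad).
It also fails if it takes over 141 s, if anything falls off the work surface, if the arm or the gripper's body presses on something with over 40 N, if the wrist force passes 120 N, or if a joint passes its speed limit or range.

## Working session

There is one attempt and no reset: what is moved stays moved. The work goes in short steps, Python scripts to look and compute and a tool call to move; the robot and the scene stay as the last step left them, time stands still between calls to the robot, and variables do not carry over. Pictures are saved under pics/ and viewed, at most 14 in all, crops included, and the job is handed in when it is done.

Besides the shell and the picture viewer there is one more tool, called as name(argument=value, ...), one argument or row to a line, values as JSON. carry_out: Moves the arm, as the interface text tells. Scaled input: -1 to 1 covers 0.4 m each way for a shift and 360 degrees each way for a turn. Its arguments: {"type":"object","properties":{"motion":{"type":"array","items":{"type":"array","items":{"type":"number","minimum":-1,"maximum":1}}},"jaw":{"type":"number"},"force":{"type":"number"}},"required":["motion"]}

```bash
mkdir -p pics; ls; cat > h.py <<'E'
import numpy as np, cv2
from bench import *
from scipy.spatial.transform import Rotation as R
def proj(c,p,z):
    K=c["camera_matrix"];T=np.array(c["pose"]);d=T[:3,:3]@np.linalg.solve(K,[p[0],p[1],1.]);o=T[:3,3]
    return (o+d*(z-o[2])/d[2])[:3]
def pix(c,X):
    T=np.linalg.inv(np.array(c["pose"]));q=c["camera_matrix"]@(T[:3,:3]@np.array(X)+T[:3,3]);return q[:2]/q[2]
E
python3 - <<'E'
from h import *
s=sense();print(s,finger_overhang)
for n in["scene","top"]:
    c=capture(n);cv2.imwrite(f"pics/{n}0.png",c["image"]);print(n,c["pose"][:3] if 1 else 0,c["camera_matrix"])
    for t,z in [("vial_blue",0),("vial_white",0),("vial_black",0),("reject_a",0),("pocket_blue",.008),("pocket_white",.008),("pocket_black",.008),("keeper_bar",.066),("caddy",0)]:
        for d in landmark_of(t,c): print(t,round(d["score"],2),np.round(d["pixel"]),np.round(proj(c,d["pixel"],z),3))
E
```

```text
pics
{'time': 0.0, 'joint_positions': array([-1.22779837e+00,  1.16458180e-01,  1.44226451e+00, -8.17965680e-06,
        1.58400966e+00, -3.78062224e-02]), 'joint_vel': array([ 1.26981631e-03, -1.27181021e-04, -2.88277513e-04, -2.52852499e-05,
       -6.10076967e-04, -1.22839642e-03]), 'joint_torque': array([ 3.42166804e-04, -7.21269178e+01, -6.22615385e+01,  7.80138513e-02,
        2.38272850e-02, -1.02609386e-04]), 'eef_pos': array([ 0.25086285, -0.62665397,  0.40402428]), 'orientation': array([-3.08371362e+00, -5.94345021e-01,  2.84718935e-04]), 'wrist_force': array([-0.03722862, -0.85829676, -0.03243968]), 'torque': array([0.00556663, 0.01645688, 0.01409524]), 'gripper_force': 0.0, 'opening': 0.09291150349360362} 0.1861
scene [[ 0.50082959 -0.35092621  0.79121459 -0.13600339]
 [-0.865167   -0.17592155  0.46961438 -0.37072282]
 [-0.0256083  -0.91972953 -0.3917165   0.43973374]] [[470.14025608   0.         322.61146126]
 [  0.         470.14025608 201.32859976]
 [  0.           0.           1.        ]]
vial_blue 0.78 [250. 272.] [0.418 0.112 0.   ]
vial_blue 0.75 [289. 244.] [0.53
[... 888 characters left out ...]
.           0.           1.        ]]
vial_blue 0.64 [309. 176.] [0.619 0.084 0.   ]
vial_blue 0.62 [288. 248.] [0.477 0.128 0.   ]
vial_blue 0.6 [349. 222.] [0.524 0.007 0.   ]
vial_blue 0.57 [291. 278.] [0.418 0.121 0.   ]
vial_blue 0.53 [254. 227.] [0.518 0.193 0.   ]
vial_blue 0.45 [297. 222.] [0.527 0.11  0.   ]
vial_white 0.59 [413. 263.] [ 0.442 -0.114  0.   ]
reject_a 0.63 [329. 262.] [0.447 0.049 0.   ]
reject_a 0.58 [254. 273.] [0.429 0.192 0.   ]
pocket_blue 0.7 [335. 176.] [0.616 0.032 0.008]
pocket_white 0.87 [310. 176.] [0.619 0.083 0.008]
pocket_black 0.68 [281. 175.] [0.621 0.14  0.008]
keeper_bar 0.63 [309. 168.] [0.618 0.083 0.066]
caddy 0.92 [308. 180.] [0.612 0.086 0.   ]
```

View pics/top0.png

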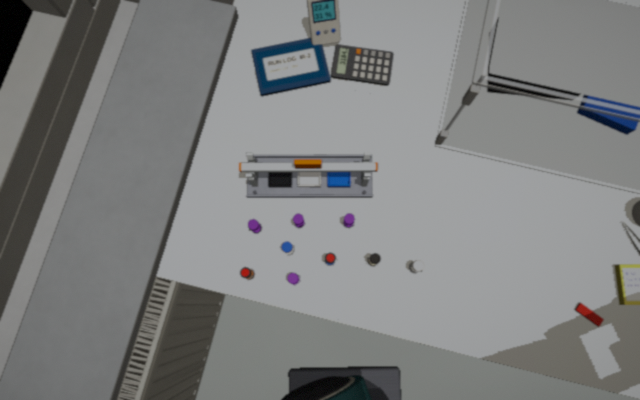

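View pics/scene0.png

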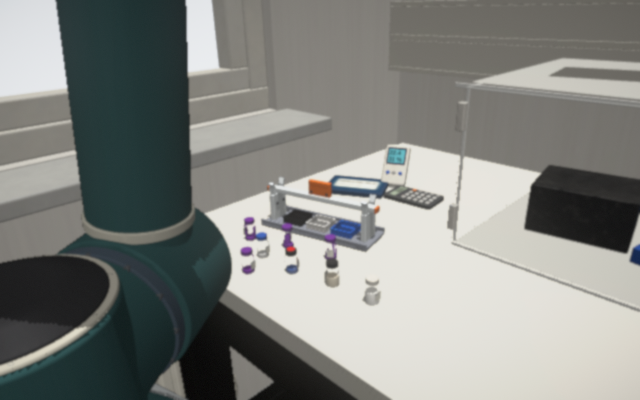

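The top view shows the bar lying across (241..377, 167), with its tab at (308,163). The pockets are black (280,180), white (309,180) and blue (338,180). The blue vial is at (287,247), black at (374,259), white at (415,266), and the rejects at (330,258) and (246,272); the four purple vials are decoys.

```bash
python3 - <<'E'
from h import *
c=capture("top");im=c["image"]
hsv=cv2.cvtColor(im,cv2.COLOR_BGR2HSV).astype(int);H,S,V=hsv[...,0],hsv[...,1],hsv[...,2]
def blobs(m,n,z,roi=(140,300,225,440)):
    k=np.zeros(m.shape,np.uint8);a,b,d,e=roi;k[a:b,d:e]=m[a:b,d:e]
    N,_,st,ce=cv2.connectedComponentsWithStats(k)
    for i in range(1,N):
        if st[i,4]>8: print(n,st[i],ce[i].round(1),proj(c,ce[i],z).round(4))
blobs((H>100)&(H<125)&(S>150),"blue",.042)
blobs((S>180)&(H<4),"red",.045)
blobs((S>180)&(H<22)&(H>4),"orange",.078)
blobs((H>130)&(H<155)&(S>100),"purple",.042)
blobs((V<70)&(S<120),"black",.042)
blobs((V>215),"white",.042,(250,285,400,430))
for t in["vial_white","vial_black","vial_blue","pocket_white","pocket_blue","pocket_black","caddy","keeper_bar"]:
    for d in cut_out(t,c)[:3]:
        ys,xs=np.nonzero(d["mask"]);print(t,round(d["score"],2),xs.min(),xs.max(),ys.min(),ys.max(),cv2.minAreaRect(np.c_[xs,ys].astype(np.float32)))
E
```

```text
blue [328 172  22  15 323] [338.6 179.1] [0.6015 0.0271 0.042 ]
blue [282 243  10   9  67] [286.5 246.7] [0.4733 0.1271 0.042 ]
red [327 254   7   8  44] [330.  257.5] [0.4514 0.0467 0.045 ]
red [242 269   7   8  46] [245.  272.1] [0.4277 0.2031 0.045 ]
orange [295 160  26   8 193] [307.4 163.3] [0.6232 0.0854 0.078 ]
purple [293 214  11  13 103] [298.2 220. ] [0.5233 0.105  0.042 ]
purple [344 214  10  13 105] [348.5 219.8] [0.5219 0.0104 0.042 ]
purple [249 220  12  13 112] [254.1 225.8] [0.5138 0.1878 0.042 ]
purple [288 273  11  11  91] [292.8 278.1] [0.4152 0.1157 0.042 ]
black [436 140   4   4  15] [437.6 141.6] [ 0.6733 -0.1678  0.042 ]
black [251 172   8  13  46] [255.3 177.7] [0.6072 0.1866 0.042 ]
black [268 172  25  15 362] [279.6 178.9] [0.6039 0.1399 0.042 ]
black [361 172   6  13  40] [362.3 179.1] [ 0.6006 -0.0185  0.042 ]
black [368 254  12  10  77] [374.2 258.4] [ 0.4485 -0.0352  0.042 ]
vial_white 0.49 409 424 260 272 ((416.5, 266.0), (12.0, 15.0), 90.0)
vial_black 0.59 368 380 254 265 ((373.8846130371094, 259.076904296875), (9.429903030395508, 13.035454750061035), 
[... 243 characters left out ...]
08789), 45.0)
vial_blue 0.54 283 294 242 254 ((288.5, 248.0), (12.0, 11.0), 90.0)
pocket_white 0.81 298 321 172 187 ((309.5, 179.5), (15.0, 23.0), 90.0)
pocket_white 0.19 268 292 172 187 ((280.0, 179.5), (15.0, 24.0), 90.0)
pocket_blue 0.61 328 350 172 187 ((339.0, 179.5), (15.0, 22.0), 90.0)
pocket_black 0.57 268 292 172 188 ((280.0, 180.0), (16.0, 24.0), 90.0)
pocket_black 0.47 297 321 171 187 ((309.06549072265625, 178.88621520996094), (24.663249969482422, 15.385169982910156), 3.3664605617523193)
caddy 0.63 246 372 152 197 ((309.0, 174.5), (45.0, 126.0), 90.0)
keeper_bar 0.94 239 376 158 172 ((307.48614501953125, 165.0590057373047), (13.836739540100098, 137.0734100341797), 89.157470703125)
```

```bash
cat >> h.py <<'E'
def plan(*wps):
    # each wp: grasp point x,y,z and tool-x yaw deg; prints rows from the current commanded (measured) pose
    s=sense();M=R.from_rotvec(s["orientation"]).as_matrix();y0=np.degrees(np.arctan2(M[1,0],M[0,0]))
    print("t",round(s["time"],2),"grasp",(s["eef_pos"]-[0,0,.167]).round(4),"yaw",y0.round(2),"open",round(s["opening"],4),"gf",round(s["gripper_force"],1),"q",s["joint_positions"].round(2),"tilt",M[2].round(4))
    for x,y,z,a in wps:
        d=M.T@(np.array([x,y,z+.167])-s["eef_pos"])/.4
        print(d.round(4).tolist(), round((-(a-y0)+180)%360-180,3)/360, "dist rows",np.linalg.norm(d)*.4/.0417)
E
python3 - <<'E'
from h import *
plan((.40,-.27,.237,60),(.56,.08,.237,90))
E
```

```text
t 1.45 grasp [ 0.2509 -0.6267  0.2377] yaw 21.82 open 0.0927 gf 0.0 q [-1.23  0.12  1.44  0.    1.58 -0.04] tilt [ 0. -0. -1.]
[0.6775, -0.6892, 0.0019] -0.10606111111111112 dist rows 9.27046583563585
[1.3741, -1.3528, 0.0019] -0.18939444444444445 dist rows 18.496701426881536
```

carry_out(
  motion=[
    [0.68, -0.69, 0, -0.106],
    [0.68, -0.69, 0, -0.106],
    [0.68, -0.69, 0, -0.106],
    [0.68, -0.69, 0, -0.106],
    [0.68, -0.69, 0, -0.106],
    [0.68, -0.69, 0, -0.106],
    [0.68, -0.69, 0, -0.106],
    [0.68, -0.69, 0, -0.106],
    [0.68, -0.69, 0, -0.106],
    [0.68, -0.69, 0, -0.106],
    [0.68, -0.69, 0, -0.106],
  ],
)

```text
time: 2.37
eef_pos: [0.4016, -0.2669, 0.4052]
orientation: [2.717, 1.575, 0.001]
wrist_force: [-0.2, -0.4, 0.5]
opening: 0.0929
gripper_force: 0.0
```

```bash
python3 - <<'E'
from h import *
plan((.56,.08,.237,90))
E
```

```text
t 2.37 grasp [ 0.4016 -0.2669  0.2382] yaw 60.18 open 0.0929 gf 0.0 q [-0.64 -0.31  1.84  0.    1.61 -0.12] tilt [ 3.0e-04  1.1e-03 -1.0e+00]
[0.9493, -0.0877, 0.0033] -0.08283055555555555 dist rows 9.144426226603509
```

carry_out(
  motion=[
    [0.95, -0.088, 0, -0.083],
    [0.95, -0.088, 0, -0.083],
    [0.95, -0.088, 0, -0.083],
    [0.95, -0.088, 0, -0.083],
    [0.95, -0.088, 0, -0.083],
    [0.95, -0.088, 0, -0.083],
    [0.95, -0.088, 0, -0.083],
    [0.95, -0.088, 0, -0.083],
    [0.95, -0.088, 0, -0.083],
    [0.95, -0.088, 0, -0.083],
    [0.95, -0.088, 0, -0.083],
    [0.95, -0.088, 0, -0.083],
  ],
)

```text
time: 3.37
eef_pos: [0.5607, 0.0765, 0.4044]
orientation: [-2.224, -2.219, 0.001]
wrist_force: [0.3, -1.2, 0.5]
opening: 0.093
gripper_force: 0.0
```

```bash
python3 - <<'E'
from h import *
plan((.56,.08,.237,90))
c=capture("wrist");np.save("w1.npy",c,allow_pickle=True);cv2.imwrite("pics/w1.png",c["image"]);print(c["pose"],c["camera_matrix"])
for X in [(.62,.085,.066),(.477,.128,.045)]: print(pix(c,X))
E
```

```text
t 3.37 grasp [0.5607 0.0765 0.2374] yaw 89.87 open 0.093 gf 0.0 q [ 0.09 -0.12  1.68 -0.    1.58  0.09] tilt [-5.e-04 -8.e-04 -1.e+00]
[0.0088, -0.0018, 0.0009] -0.00036111111111111115 dist rows 0.08636251343019524
[[ 9.99997980e-01 -1.83706575e-03 -8.15400499e-04  5.61248054e-01]
 [-1.98191953e-03 -9.68740151e-01 -2.48069731e-01  1.44997327e-01]
 [-3.34190797e-04  2.48070846e-01 -9.68741835e-01  3.83325515e-01]
 [ 0.00000000e+00  0.00000000e+00  0.00000000e+00  1.00000000e+00]] [[336.507509    0.        318.2399655]
 [  0.        336.507509  199.6763782]
 [  0.          0.          1.       ]]
[379.82760325 178.05445024]
[233.00606918 131.46186787]
```

View pics/w1.png

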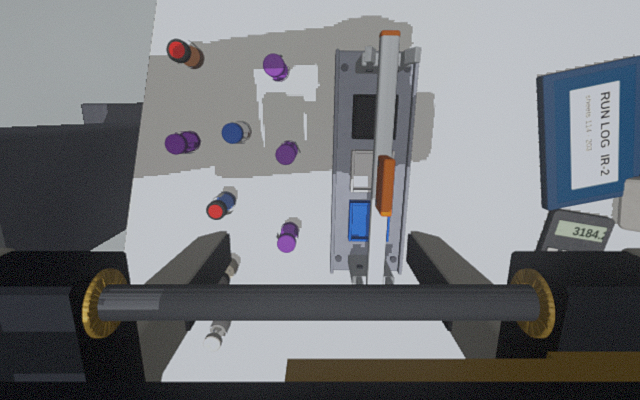

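The wrist view shows the bar along (388,35)–(378,285), its tab at (386,185), the pockets at x≈350–395, and the blue vial cap at (233,132).

```bash
python3 - <<'E'
from h import *
c=np.load("w1.npy",allow_pickle=True).item();im=c["image"]
hsv=cv2.cvtColor(im,cv2.COLOR_BGR2HSV).astype(int);H,S,V=hsv[...,0],hsv[...,1],hsv[...,2]
m=((S>150)&(H<22)&(H>4)).astype(np.uint8);m[:,:340]=0;m[:,440:]=0;m[240:]=0
N,l,st,ce=cv2.connectedComponentsWithStats(m)
for i in range(1,N):
    if st[i,4]>30: print(st[i],ce[i].round(1),proj(c,ce[i],.078).round(4))
# model overlay: bar & tab corners for guess
def f(x,y,a,name):
    o=im.copy();Rz=R.from_euler("z",a).as_matrix()
    def P(p): return tuple(int(round(v)) for v in pix(c,Rz@np.array(p)+[x,y,0]))
    def box(dx,dy,z,col,cy=0):
        q=[P((sx*dx/2,cy+sy*dy/2,z)) for sx,sy in((-1,-1),(1,-1),(1,1),(-1,1))]
        cv2.polylines(o,[np.array(q)],True,col,1)
    box(.016,.256,.078,(0,255,0));box(.010,.05,.108,(0,0,255))
    for k in(-.058,0,.058): box(.046,.046,.022,(255,0,255),k)
    box(.086,.25,.008,(0,255,255))
    cv2.imwrite(name,cv2.resize(o[20:300,300:460],None,fx=2,fy=2,interpolation=0))
f(.6175,.083,0.0,"pics/ov1.png")
E
```

```text
[381  31  19   4  72] [390.   32.6] [0.6209 0.21   0.078 ]
[380 156  15  60 607] [387.1 186.1] [0.6248 0.0797 0.078 ]
```

View pics/ov1.png

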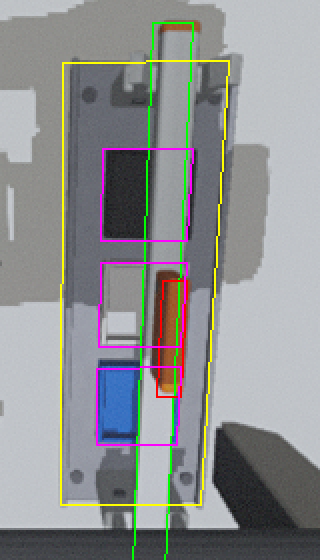

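```bash
python3 - <<'E'
from h import *
plan((.6185,.085,.237,90),(.6185,.085,.1005,90))
E
```

```text
t 3.42 grasp [0.5605 0.076  0.2376] yaw 89.81 open 0.0929 gf 0.0 q [ 0.09 -0.12  1.68 -0.    1.58  0.09] tilt [-4.e-04 -3.e-04 -1.e+00]
[0.023, 0.145, 0.0014] -0.0005166666666666667 dist rows 1.4087285681771413
[0.0231, 0.1452, 0.3427] -0.0005166666666666667 dist rows 3.576909496605599
```

carry_out(
  motion=[
    [0.023, 0.145, 0, 0],
    [0.023, 0.145, 0, 0],
    [0.023, 0.145, 0, 0],
    [0.023, 0.145, 0.1, 0],
    [0.023, 0.145, 0.2, 0],
    [0.023, 0.145, 0.28, 0],
    [0.023, 0.145, 0.342, 0],
    [0.023, 0.145, 0.342, 0],
    [0.023, 0.145, 0.342, 0],
  ],
  jaw=0.5,
)

```text
time: 4.17
eef_pos: [0.618, 0.085, 0.268]
orientation: [-2.225, -2.217, 0.002]
wrist_force: [-0.3, -0.1, 0.5]
opening: 0.0464
gripper_force: 0.0
```

```bash
python3 - <<'E'
from h import *
plan((.6185,.085,.1005,90))
c=capture("wrist");cv2.imwrite("pics/w2.png",c["image"])
E
```

```text
t 4.17 grasp [0.618 0.085 0.101] yaw 89.78 open 0.0464 gf 0.0 q [ 0.1   0.08  1.71 -0.    1.36  0.1 ] tilt [-3.0e-04 -1.5e-03 -1.0e+00]
[-0.0, 0.0012, 0.0013] -0.0006166666666666666 dist rows 0.01676035219253471
```

View pics/w2.png

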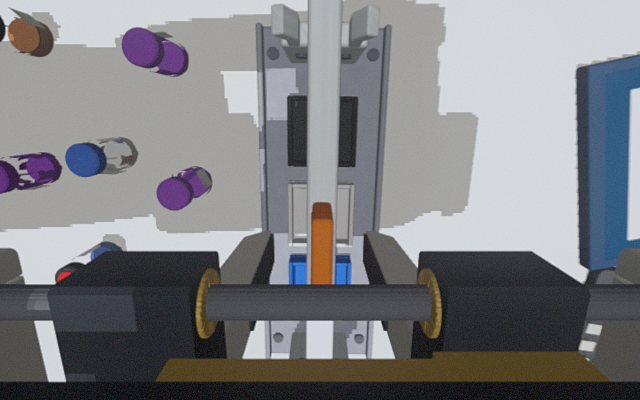

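The tab at (321,245) sits centred between the fingers, so I'll grip it.

carry_out(
  motion=[
    [0, 0, 0, 0],
    [0, 0, 0, 0],
    [0, 0, 0, 0],
    [0, 0, 0, 0],
    [0, 0, 0, 0],
    [0, 0, 0, 0],
    [0, 0, 0, 0],
    [0, 0, 0, 0],
  ],
  jaw=0,
  force=30,
)

```text
time: 4.88
eef_pos: [0.6185, 0.0864, 0.2681]
orientation: [2.224, 2.219, 0.0]
wrist_force: [-0.8, -0.7, 2.0]
opening: 0.0096
gripper_force: 30.0
```

```bash
python3 - <<'E'
from h import *
plan((.6185,.085,.19,90),(.43,-.265,.19,0))
E
```

```text
t 4.88 grasp [0.6185 0.0864 0.1011] yaw 89.87 open 0.0096 gf 30.0 q [ 0.1   0.08  1.71 -0.    1.36  0.1 ] tilt [-0.e+00  1.e-04 -1.e+00]
[-0.0035, 0.0, -0.2222] -0.00036666666666666667 dist rows 2.1315453204183274
[-0.8796, -0.4692, -0.2222] 0.24963333333333332 dist rows 9.797613804303149
```

carry_out(
  motion=[
    [0, 0, -0.02, 0],
    [0, 0, -0.06, 0],
    [0, 0, -0.12, 0],
    [0, 0, -0.18, 0],
    [0, 0, -0.22, 0],
    [0, 0, -0.22, 0],
    [-0.02, -0.05, -0.22, 0.015],
    [-0.05, -0.12, -0.22, 0.033],
    [-0.08, -0.19, -0.22, 0.05],
    [-0.11, -0.26, -0.22, 0.068],
    [-0.15, -0.33, -0.22, 0.085],
    [-0.19, -0.4, -0.22, 0.103],
  ],
)

```text
time: 5.88
eef_pos: [0.4568, 0.0105, 0.3547]
orientation: [-2.817, -1.39, 0.002]
wrist_force: [-0.4, 0.8, -1.4]
opening: 0.0102
gripper_force: 30.0
```

```bash
python3 - <<'E'
from h import *
plan((.43,-.05,.19,0),(.43,-.265,.19,0),(.43,-.265,.06,0))
E
```

```text
t 5.88 grasp [0.4568 0.0105 0.1877] yaw 52.52 open 0.0102 gf 30.0 q [-0.03 -0.36  1.96 -0.    1.55  0.62] tilt [-8.0e-04 -1.1e-03 -1.0e+00]
[-0.1607, 0.0387, -0.0056] 0.145875 dist rows 1.5869500774335699
[-0.5873, 0.3658, -0.0056] 0.145875 dist rows 6.637005693609834
[-0.587, 0.3662, 0.3194] 0.145875 dist rows 7.309504846093996
```

carry_out(
  motion=[
    [-0.06, 0.015, 0, 0.018],
    [-0.11, 0.028, 0, 0.036],
    [-0.16, 0.04, 0, 0.054],
    [-0.2, 0.07, 0, 0.072],
    [-0.25, 0.11, 0, 0.09],
    [-0.31, 0.155, 0, 0.108],
    [-0.37, 0.2, 0, 0.126],
    [-0.43, 0.245, 0, 0.146],
    [-0.49, 0.29, 0, 0.146],
    [-0.55, 0.335, 0, 0.146],
    [-0.587, 0.366, 0, 0.146],
    [-0.587, 0.366, 0, 0.146],
  ],
)

```text
time: 6.88
eef_pos: [0.4325, -0.2675, 0.3546]
orientation: [-3.141, -0.002, 0.003]
wrist_force: [0.4, 0.4, -1.4]
opening: 0.0097
gripper_force: 30.0
```

```bash
python3 - <<'E'
from h import *
plan((.43,-.265,.06,0),(.43,-.265,.0365,0))
E
```

```text
t 6.88 grasp [ 0.4325 -0.2675  0.1876] yaw 0.07 open 0.0097 gf 30.0 q [-0.6  -0.24  1.86 -0.    1.52  0.97] tilt [-1.6e-03 -3.0e-04 -1.0e+00]
[-0.0058, -0.0063, 0.3191] 0.0001972222222222222 dist rows 3.0621834059249835
[-0.0057, -0.0062, 0.3779] 0.0001972222222222222 dist rows 3.6255442605304964
```

carry_out(
  motion=[
    [0, 0, 0.08, 0],
    [0, 0, 0.16, 0],
    [0, 0, 0.24, 0],
    [0, 0, 0.3, 0],
    [0, 0, 0.34, 0],
    [0, 0, 0.36, 0],
    [0, 0, 0.372, 0],
    [0, 0, 0.378, 0],
    [0, 0, 0.38, 0],
    [0, 0, 0.381, 0],
    [0, 0, 0.381, 0],
  ],
)

```text
time: 7.8
eef_pos: [0.433, -0.2649, 0.2044]
orientation: [3.141, 0.006, 0.002]
wrist_force: [0.1, -0.4, -2.0]
opening: 0.0101
gripper_force: 30.0
```

carry_out(
  motion=[
    [0, 0, 0.003, 0],
    [0, 0, 0.005, 0],
    [0, 0, 0.006, 0],
    [0, 0, 0.006, 0],
  ],
)

```text
time: 8.13
eef_pos: [0.433, -0.2649, 0.2021]
orientation: [3.141, 0.006, 0.001]
wrist_force: [-3.3, 1.6, 7.9]
opening: 0.0098
gripper_force: 30.0
```

carry_out(
  motion=[
    [0, 0, 0, 0],
    [0, 0, 0, 0],
    [0, 0, 0, 0],
    [0, 0, 0, 0],
    [0, 0, 0, 0],
    [0, 0, -0.03, 0],
    [0, 0, -0.1, 0],
    [0, 0, -0.2, 0],
    [0, 0, -0.3, 0],
    [0, 0, -0.4, 0],
    [0, 0, -0.5, 0],
    [0, 0, -0.5, 0],
  ],
  jaw=0.5,
)

```text
time: 9.13
eef_pos: [0.4327, -0.2647, 0.4105]
orientation: [3.136, 0.006, 0.014]
wrist_force: [0.1, -0.2, 1.9]
opening: 0.0463
gripper_force: 0.0
```

```bash
python3 - <<'E'
from h import *
c=capture("wrist");cv2.imwrite("pics/w3.png",c["image"]);np.save("w3.npy",c,allow_pickle=True)
plan((.43,-.12,.237,30))
c=capture("top");print([ (d["score"],proj(c,d["pixel"],0).round(3)) for d in landmark_of("keeper_bar",c)])
E
```

```text
t 9.18 grasp [ 0.4327 -0.2647  0.2395] yaw 0.22 open 0.0466 gf 0.0 q [-0.6  -0.26  1.79  0.    1.6   0.97] tilt [ 0.006   0.0041 -1.    ]
[-0.0055, -0.3618, 0.0048] -0.08272499999999999 dist rows 3.47127998264495
[]
```

View pics/w3.png

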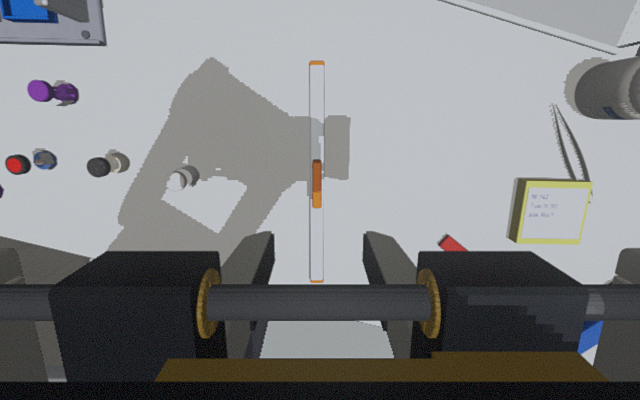

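The bar stands on the bench with its ends at (317,63) and (317,281). The white cap is at (180,178), the black at (98,167).

```bash
python3 - <<'E'
from h import *
def blob(c,m,x0,x1,y0,y1,z,n):
    k=np.zeros(m.shape,np.uint8);k[y0:y1,x0:x1]=m[y0:y1,x0:x1]
    N,_,st,ce=cv2.connectedComponentsWithStats(k)
    if N<2: return print(n,"none")
    i=1+np.argmax(st[1:,4]);print(n,st[i],proj(c,ce[i],z).round(4))
c=np.load("w3.npy",allow_pickle=True).item();im=c["image"]
hsv=cv2.cvtColor(im,cv2.COLOR_BGR2HSV).astype(int);H,S,V=hsv[...,0],hsv[...,1],hsv[...,2]
blob(c,V<70,80,112,150,185,.040,"black");blob(c,(V>225),165,192,165,192,.040,"white")
for p in((317,63),(317,281)): print("bar end",proj(c,p,.006).round(4))
print(im[178,165:200].tolist())
for n in("vial_white","vial_black"):
    for z in(0,): print(n,[(round(d["score"],2),d["pixel"],proj(c,d["pixel"],z).round(3)) for d in landmark_of(n,capture("wrist"))])
c=np.load("w1.npy",allow_pickle=True).item();im=c["image"]
hsv=cv2.cvtColor(im,cv2.COLOR_BGR2HSV).astype(int);H,S,V=hsv[...,0],hsv[...,1],hsv[...,2]
blob(c,(H>100)&(H<125)&(S>130),215,250,115,150,.041,"blue")
E
```

```text
black [ 88 158  22  19 182] [ 0.45   -0.0399  0.04  ]
white none
bar end [ 0.5576 -0.2651  0.006 ]
bar end [ 0.3026 -0.2659  0.006 ]
[[133, 135, 138], [134, 142, 142], [140, 144, 147], [136, 143, 143], [149, 148, 150], [182, 179, 177], [201, 195, 190], [200, 194, 189], [196, 192, 187], [199, 193, 191], [197, 190, 186], [200, 195, 190], [195, 191, 188], [198, 193, 190], [185, 182, 178], [140, 144, 147], [137, 140, 141], [129, 133, 134], [109, 114, 116], [81, 82, 85], [76, 81, 80], [114, 113, 114], [148, 148, 148], [151, 151, 153], [148, 150, 149], [153, 154, 154], [147, 146, 149], [112, 110, 111], [82, 87, 86], [78, 82, 81], [81, 77, 78], [82, 84, 83], [80, 78, 78], [89, 91, 91], [122, 122, 123]]
vial_white [(0.82, [189.1, 170.2], array([ 0.441, -0.116,  0.   ]))]
vial_black [(0.6, [117.1, 157.0], array([ 0.456, -0.035,  0.   ]))]
blue [222 123  21  20 310] [0.4746 0.1264 0.041 ]
```

```bash
python3 - <<'E'
from h import *
plan((.442,-.1145,.19,90))
E
```

```text
t 9.48 grasp [ 0.4328 -0.2648  0.2329] yaw 0.22 open 0.0466 gf 0.0 q [-0.6  -0.25  1.8  -0.    1.6   0.97] tilt [-0.0017 -0.0012 -1.    ]
[0.0247, -0.3754, 0.1077] -0.2494 dist rows 3.7538727164866366
```

carry_out(
  motion=[
    [0.0, -0.06, 0, -0.02],
    [0.01, -0.12, 0, -0.04],
    [0.02, -0.18, 0, -0.06],
    [0.025, -0.24, 0.02, -0.08],
    [0.025, -0.3, 0.04, -0.1],
    [0.025, -0.36, 0.06, -0.12],
    [0.025, -0.375, 0.08, -0.14],
    [0.025, -0.375, 0.108, -0.16],
    [0.025, -0.375, 0.108, -0.18],
    [0.025, -0.375, 0.108, -0.2],
    [0.025, -0.375, 0.108, -0.22],
    [0.025, -0.375, 0.108, -0.24],
  ],
)

```text
time: 10.48
eef_pos: [0.4422, -0.1147, 0.357]
orientation: [-2.287, -2.152, 0.001]
wrist_force: [-0.2, -0.6, -0.2]
opening: 0.0466
gripper_force: 0.0
```

```bash
python3 - <<'E'
from h import *
c=capture("wrist");cv2.imwrite("pics/w4.png",c["image"])
plan((.442,-.1145,.19,90),(.442,-.1145,.030,90))
for z in(0,.04): print(pix(c,(.442,-.1145,z)),pix(c,(.4485,-.038,z)))
E
```

```text
t 10.53 grasp [ 0.4422 -0.1147  0.1901] yaw 87.11 open 0.0462 gf 0.0 q [-0.31 -0.36  1.95  0.    1.55 -0.26] tilt [ 4.0e-04 -1.4e-03 -1.0e+00]
[0.0005, -0.0005, 0.0003] -0.00803611111111111 dist rows 0.007500629246673824
[0.0004, 0.0, 0.4003] -0.00803611111111111 dist rows 3.839595261904776
[318.0088208 183.1683591] [319.93784182 104.85103281]
[317.93294597 192.01458555] [320.11944345 103.62795759]
```

View pics/w4.png

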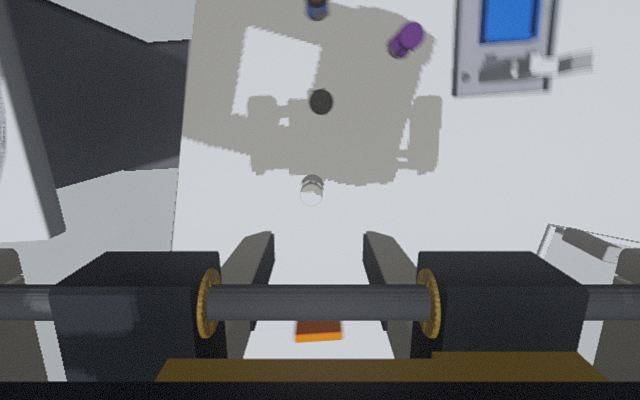

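```bash
python3 - <<'E'
from h import *
c=capture("wrist");print(proj(c,(312,197),.043),proj(c,(320.5,101),.043), proj(c,(313,178),0))
plan((.4375,-.1165,.19,90),(.4375,-.1165,.030,90))
E
```

```text
[ 0.43650281 -0.11816749  0.043     ] [ 0.44813142 -0.03595754  0.043     ] [ 0.43720659 -0.10895224  0.        ]
t 10.58 grasp [ 0.4422 -0.1147  0.1902] yaw 86.32 open 0.0467 gf 0.0 q [-0.31 -0.36  1.95  0.    1.55 -0.25] tilt [ 3.0e-04 -1.3e-03 -1.0e+00]
[-0.0052, -0.0115, 0.0004] -0.010208333333333333 dist rows 0.12078511698563917
[-0.0053, -0.0109, 0.4004] -0.010208333333333333 dist rows 3.842927892759565
```

carry_out(
  motion=[
    [-0.005, -0.011, 0, -0.01],
    [-0.005, -0.011, 0.05, -0.01],
    [-0.005, -0.011, 0.13, -0.01],
    [-0.005, -0.011, 0.21, -0.01],
    [-0.005, -0.011, 0.28, -0.01],
    [-0.005, -0.011, 0.34, -0.01],
    [-0.005, -0.011, 0.38, -0.01],
    [-0.005, -0.011, 0.4, -0.01],
    [-0.005, -0.011, 0.4, -0.01],
    [-0.005, -0.011, 0.4, -0.01],
  ],
)

```text
time: 11.42
eef_pos: [0.4379, -0.1165, 0.1983]
orientation: [-2.228, -2.214, 0.0]
wrist_force: [-0.3, 0.4, -0.2]
opening: 0.047
gripper_force: 0.0
```

carry_out(
  motion=[
    [0, 0, 0, 0],
    [0, 0, 0, 0],
    [0, 0, 0, 0],
    [0, 0, 0, 0],
    [0, 0, 0, 0],
    [0, 0, 0, 0],
  ],
  jaw=0,
  force=12,
)

```text
time: 11.92
eef_pos: [0.4379, -0.1165, 0.1985]
orientation: [2.226, 2.216, 0.001]
wrist_force: [-1.9, 0.9, 6.7]
opening: 0.0229
gripper_force: 12.0
```

```bash
python3 - <<'E'
from h import *
plan((.44,-.1165,.13,90),(.6175,.085,.13,90))
E
```

```text
t 11.92 grasp [ 0.4379 -0.1165  0.0315] yaw 89.75 open 0.0229 gf 12.0 q [-0.32 -0.25  2.13  0.    1.26 -0.31] tilt [-2.e-04  7.e-04 -1.e+00]
[-0.0, 0.0055, -0.2462] -0.0006861111111111111 dist rows 2.362388455830917
[0.5056, 0.447, -0.246] -0.0006861111111111111 dist rows 6.890743299625401
```

carry_out(
  motion=[
    [0, 0, -0.05, 0],
    [0, 0, -0.14, 0],
    [0, 0, -0.24, 0],
    [0, 0.03, -0.32, 0],
    [0.05, 0.1, -0.38, 0],
    [0.1, 0.17, -0.4, 0],
    [0.15, 0.24, -0.4, 0],
    [0.2, 0.31, -0.4, 0],
    [0.25, 0.38, -0.4, 0],
    [0.3, 0.43, -0.4, 0],
    [0.34, 0.448, -0.4, 0],
    [0.34, 0.448, -0.4, 0],
  ],
)

```text
time: 12.92
eef_pos: [0.6188, 0.0212, 0.357]
orientation: [-2.223, -2.218, 0.001]
wrist_force: [0.1, 0.5, -0.8]
opening: 0.0228
gripper_force: 12.0
```

```bash
cat > ov.py <<'E'
from h import *
import sys
x,y,a=map(float,sys.argv[1:4])
c=capture("wrist");im=c["image"];plan()
np.save("w5.npy",c,allow_pickle=True)
o=im.copy();Rz=R.from_euler("z",a).as_matrix()
def box(dx,dy,z,col,cy=0,cx=0):
    q=[pix(c,Rz@np.array((cx+sx*dx/2,cy+sy*dy/2,z))+[x,y,0]) for sx,sy in((-1,-1),(1,-1),(1,1),(-1,1))]
    cv2.polylines(o,[np.round(q).astype(int)],True,col,1)
for k in(-.058,0,.058): box(.046,.046,.022,(255,0,255),k)
box(.086,.25,.008,(0,255,255))
cv2.imwrite(sys.argv[4],o)
E
python3 ov.py .6175 .085 0 pics/ov2.png
```

```text
t 12.97 grasp [0.618  0.02   0.1902] yaw 89.86 open 0.0229 gf 12.0 q [-0.01  0.01  1.63  0.    1.5  -0.01] tilt [ 1.0e-04 -1.2e-03 -1.0e+00]
```

View pics/ov2.png

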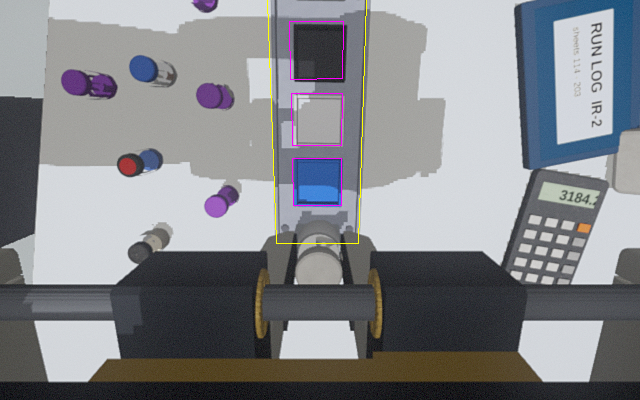

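The overlay fits the caddy at x 0.618, y 0.085, yaw about 0. Its pockets, blue (317,180), white (318,120) and black (318,52), line up with the drawn boxes, and the vial hangs upright in the fingers.

carry_out(
  motion=[
    [0.08, 0, 0, 0],
    [0.162, 0, 0, 0],
    [0.162, 0, 0.05, 0],
    [0.162, 0, 0.12, 0],
    [0.162, 0, 0.2, 0],
    [0.162, 0, 0.27, 0],
    [0.162, 0, 0.32, 0],
    [0.162, 0, 0.35, 0],
    [0.162, 0, 0.36, 0],
    [0.162, 0, 0.364, 0],
    [0.162, 0, 0.364, 0],
  ],
)

```text
time: 13.88
eef_pos: [0.618, 0.0833, 0.2134]
orientation: [2.226, 2.216, 0.001]
wrist_force: [0.1, 0.3, 0.7]
opening: 0.0225
gripper_force: 12.0
```

carry_out(
  motion=[
    [0, 0, 0.003, 0],
    [0, 0, 0.006, 0],
    [0, 0, 0.006, 0],
  ],
)

```text
time: 14.13
eef_pos: [0.6179, 0.0836, 0.2106]
orientation: [2.226, 2.216, 0.001]
wrist_force: [0.3, 0.5, -0.7]
opening: 0.0233
gripper_force: 12.0
```

carry_out(
  motion=[
    [0, 0, 0, 0],
    [0, 0, 0, 0],
    [0, 0, 0, 0],
    [0, 0, 0, 0],
    [0, 0, -0.03, 0],
    [0, 0, -0.1, 0],
    [0, 0, -0.18, 0],
    [0, 0, -0.26, 0],
    [0, 0, -0.34, 0],
    [0, 0, -0.37, 0],
    [0, 0, -0.37, 0],
  ],
  jaw=0.5,
)

```text
time: 15.05
eef_pos: [0.6179, 0.0836, 0.3627]
orientation: [2.223, 2.214, 0.007]
wrist_force: [1.1, 0.4, 0.3]
opening: 0.0464
gripper_force: 0.0
```

```bash
python3 - <<'E'
from h import *
plan((.4485,-.0365,.19,90),(.4485,-.0365,.03,90))
E
```

```text
t 15.05 grasp [0.6179 0.0836 0.1957] yaw 89.77 open 0.0464 gf 0.0 q [0.09 0.02 1.61 0.   1.51 0.1 ] tilt [ 6.0e-04  5.8e-03 -1.0e+00]
[-0.3021, -0.4223, 0.0116] -0.0006527777777777777 dist rows 4.981712769913135
[-0.3023, -0.4246, 0.4116] -0.0006527777777777777 dist rows 6.370559113091722
```

carry_out(
  motion=[
    [-0.06, -0.085, 0, 0],
    [-0.12, -0.17, 0, 0],
    [-0.18, -0.255, 0, 0],
    [-0.24, -0.34, 0, 0],
    [-0.302, -0.424, 0, 0],
    [-0.302, -0.424, 0.01, 0],
    [-0.302, -0.424, 0.1, 0],
    [-0.302, -0.424, 0.19, 0],
    [-0.302, -0.424, 0.28, 0],
    [-0.302, -0.424, 0.35, 0],
    [-0.302, -0.424, 0.39, 0],
    [-0.302, -0.424, 0.402, 0],
  ],
)

```text
time: 16.05
eef_pos: [0.4466, -0.0362, 0.1932]
orientation: [-2.223, -2.214, 0.005]
wrist_force: [-0.7, -1.6, -0.8]
opening: 0.0464
gripper_force: 0.0
```

carry_out(
  motion=[
    [0, 0, 0, 0],
    [0, 0, 0, 0],
    [0, 0, 0, 0],
    [0, 0, 0, 0],
    [0, 0, 0, 0],
    [0, 0, 0, 0],
    [0, 0, 0, 0],
  ],
  jaw=0,
)

```text
time: 16.63
eef_pos: [0.448, -0.0365, 0.1983]
orientation: [2.225, 2.216, 0.002]
wrist_force: [-0.9, 0.4, 9.0]
opening: 0.0227
gripper_force: 12.0
```

```bash
python3 - <<'E'
from h import *
plan((.618,.143,.19,90),(.618,.143,.0435,90))
E
```

```text
t 16.63 grasp [ 0.448  -0.0365  0.0313] yaw 89.76 open 0.0227 gf 12.0 q [-0.14 -0.26  2.14  0.    1.26 -0.13] tilt [-2.0e-04  1.9e-03 -1.0e+00]
[0.4505, 0.4238, -0.396] -0.0006666666666666666 dist rows 7.044642675125418
[0.4506, 0.4231, -0.0297] -0.0006666666666666666 dist rows 5.935699608135292
```

carry_out(
  motion=[
    [0, 0, -0.06, 0],
    [0, 0, -0.16, 0],
    [0, 0, -0.26, 0],
    [0, 0, -0.34, 0],
    [0.06, 0.06, -0.4, 0],
    [0.12, 0.12, -0.4, 0],
    [0.18, 0.18, -0.4, 0],
    [0.25, 0.25, -0.4, 0],
    [0.32, 0.32, -0.4, 0],
    [0.39, 0.39, -0.4, 0],
    [0.45, 0.424, -0.4, 0],
    [0.45, 0.424, -0.4, 0],
  ],
)

```text
time: 17.63
eef_pos: [0.6198, 0.1463, 0.3564]
orientation: [-2.223, -2.219, 0.0]
wrist_force: [0.2, 1.4, -0.7]
opening: 0.0226
gripper_force: 12.0
```

carry_out(
  motion=[
    [0, 0, 0, 0],
    [0, 0, 0.07, 0],
    [0, 0, 0.15, 0],
    [0, 0, 0.22, 0],
    [0, 0, 0.28, 0],
    [0, 0, 0.33, 0],
    [0, 0, 0.355, 0],
    [0, 0, 0.365, 0],
    [0, 0, 0.369, 0],
    [0, 0, 0.369, 0],
    [0, 0, 0.369, 0],
  ],
)

```text
time: 18.55
eef_pos: [0.6182, 0.1426, 0.2108]
orientation: [2.226, 2.216, 0.002]
wrist_force: [-0.2, 0.7, -0.5]
opening: 0.0227
gripper_force: 12.0
```

carry_out(
  motion=[
    [0, 0, 0, 0],
    [0, 0, 0, 0],
    [0, 0, 0, 0],
    [0, 0, 0, 0],
    [0, 0, -0.03, 0],
    [0, 0, -0.1, 0],
    [0, 0, -0.18, 0],
    [0, 0, -0.26, 0],
    [0, 0, -0.34, 0],
    [0, 0, -0.37, 0],
    [0, 0, -0.37, 0],
  ],
  jaw=0.5,
)

```text
time: 19.47
eef_pos: [0.6181, 0.1429, 0.3623]
orientation: [2.224, 2.215, 0.008]
wrist_force: [-0.2, -0.9, -0.4]
opening: 0.0462
gripper_force: 0.0
```

```bash
python3 - <<'E'
from h import *
plan((.475,.127,.19,115),(.475,.127,.03,115))
E
```

```text
t 19.47 grasp [0.6181 0.1429 0.1953] yaw 89.77 open 0.0462 gf 0.0 q [ 0.19  0.04  1.59 -0.    1.51  0.19] tilt [ 0.0011  0.0058 -1.    ]
[-0.0411, -0.3577, 0.0112] -0.07009166666666666 dist rows 3.45564638725994
[-0.0415, -0.36, 0.4112] -0.07009166666666666 dist rows 5.257665330455064
```

carry_out(
  motion=[
    [-0.01, -0.09, 0, -0.018],
    [-0.02, -0.18, 0, -0.036],
    [-0.03, -0.27, 0, -0.054],
    [-0.04, -0.359, 0, -0.07],
    [-0.04, -0.359, 0, -0.07],
    [-0.04, -0.359, 0, -0.07],
    [-0.04, -0.359, 0, -0.07],
  ],
)

```text
time: 20.05
eef_pos: [0.4745, 0.1274, 0.3572]
orientation: [-1.69, -2.648, 0.0]
wrist_force: [-0.2, 0.4, -0.0]
opening: 0.0466
gripper_force: 0.0
```

```bash
python3 - <<'E'
from h import *
c=capture("wrist");im=c["image"];cv2.imwrite("pics/w6.png",im)
hsv=cv2.cvtColor(im,cv2.COLOR_BGR2HSV).astype(int);H,S,V=hsv[...,0],hsv[...,1],hsv[...,2]
m=((H>100)&(H<125)&(S>130)).astype(np.uint8);m[:150]=0;m[240:]=0;m[:,:280]=0;m[:,360:]=0
N,_,st,ce=cv2.connectedComponentsWithStats(m)
for i in range(1,N):
    if st[i,4]>50: print(st[i],proj(c,ce[i],.041))
plan((.475,.127,.03,115))
E
```

```text
[308 182  20  22 334] [0.47488649 0.12669695 0.041     ]
t 20.1 grasp [0.4749 0.1275 0.1901] yaw 114.9 open 0.0464 gf 0.0 q [ 0.21 -0.28  1.89 -0.    1.53 -0.22] tilt [ 1.e-04 -6.e-04 -1.e+00]
[-0.0012, -0.0001, 0.4002] -0.0002805555555555556 dist rows 3.8385872876975586
```

View pics/w6.png

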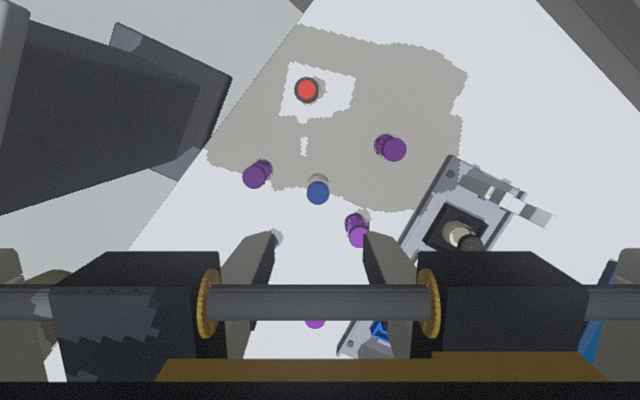

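The blue cap at (317,192) is where I expected it, and purple (357,235) is clear of the finger paths, so I'll descend and grip.

carry_out(
  motion=[
    [0, 0, 0.03, 0],
    [0, 0, 0.1, 0],
    [0, 0, 0.18, 0],
    [0, 0, 0.26, 0],
    [0, 0, 0.33, 0],
    [0, 0, 0.38, 0],
    [0, 0, 0.398, 0],
    [0, 0, 0.398, 0],
    [0, 0, 0.398, 0],
  ],
)

```text
time: 20.85
eef_pos: [0.4748, 0.1274, 0.1985]
orientation: [-1.689, -2.648, 0.001]
wrist_force: [-0.1, -0.7, 0.4]
opening: 0.0464
gripper_force: 0.0
```

carry_out(
  motion=[
    [0, 0, 0, 0],
    [0, 0, 0, 0],
    [0, 0, 0, 0],
    [0, 0, 0, 0],
    [0, 0, 0, 0],
    [0, 0, 0, 0],
    [0, 0, 0, 0],
  ],
  jaw=0,
)

```text
time: 21.43
eef_pos: [0.4745, 0.1274, 0.199]
orientation: [1.688, 2.648, 0.001]
wrist_force: [-2.0, -0.3, 6.8]
opening: 0.0229
gripper_force: 12.0
```

```bash
python3 - <<'E'
from h import *
plan((.618,.027,.19,90),(.618,.027,.0435,90))
E
```

```text
t 21.43 grasp [0.4745 0.1274 0.032 ] yaw 114.96 open 0.0229 gf 12.0 q [ 0.21 -0.15  2.05 -0.    1.24 -0.23] tilt [-2.e-04  9.e-04 -1.e+00]
[-0.3791, 0.2196, -0.3947] 0.06934444444444444 dist rows 5.656649739010298
[-0.379, 0.2192, -0.0285] 0.06934444444444444 dist rows 4.209092330688122
```

carry_out(
  motion=[
    [0, 0, -0.06, 0],
    [0, 0, -0.16, 0],
    [0, 0, -0.26, 0],
    [0, 0, -0.35, 0],
    [-0.06, 0.035, -0.4, 0.015],
    [-0.14, 0.08, -0.4, 0.03],
    [-0.22, 0.13, -0.4, 0.045],
    [-0.3, 0.175, -0.4, 0.06],
    [-0.36, 0.21, -0.4, 0.069],
    [-0.379, 0.219, -0.4, 0.069],
    [-0.379, 0.219, -0.4, 0.069],
    [-0.379, 0.219, -0.4, 0.069],
  ],
)

```text
time: 22.43
eef_pos: [0.6175, 0.027, 0.3579]
orientation: [-2.218, -2.224, 0.001]
wrist_force: [-0.1, 0.3, 0.3]
opening: 0.0226
gripper_force: 12.0
```

carry_out(
  motion=[
    [0, 0, 0, 0],
    [0, 0, 0.07, 0],
    [0, 0, 0.15, 0],
    [0, 0, 0.22, 0],
    [0, 0, 0.28, 0],
    [0, 0, 0.33, 0],
    [0, 0, 0.355, 0],
    [0, 0, 0.365, 0],
    [0, 0, 0.369, 0],
    [0, 0, 0.369, 0],
    [0, 0, 0.369, 0],
  ],
)

```text
time: 23.35
eef_pos: [0.618, 0.0271, 0.2122]
orientation: [2.218, 2.223, 0.002]
wrist_force: [0.4, 0.3, -0.1]
opening: 0.0225
gripper_force: 12.0
```

carry_out(
  motion=[
    [0, 0, 0, 0],
    [0, 0, 0, 0],
    [0, 0, 0, 0],
    [0, 0, 0, 0],
    [0, 0, -0.03, 0],
    [0, 0, -0.1, 0],
    [0, 0, -0.18, 0],
    [0, 0, -0.26, 0],
    [0, 0, -0.34, 0],
    [0, 0, -0.4, 0],
    [-0.06, -0.04, -0.4, 0],
    [-0.12, -0.08, -0.4, 0],
  ],
  jaw=0.5,
)

```text
time: 24.35
eef_pos: [0.5856, -0.021, 0.3735]
orientation: [2.215, 2.224, 0.003]
wrist_force: [-0.5, -0.2, -0.5]
opening: 0.0466
gripper_force: 0.0
```

```bash
python3 ov.py .618 .085 0 pics/ov3.png; python3 -c "
from h import *
plan((.43,-.265,.19,0))"
```

```text
t 24.4 grasp [ 0.5835 -0.0244  0.2057] yaw 90.12 open 0.0463 gf 0.0 q [-0.09 -0.07  1.68 -0.    1.53 -0.09] tilt [-0.0015  0.0012 -1.    ]
t 24.4 grasp [ 0.5835 -0.0244  0.2057] yaw 90.12 open 0.0463 gf 0.0 q [-0.09 -0.07  1.68 -0.    1.53 -0.09] tilt [-0.0015  0.0012 -1.    ]
[-0.6008, -0.385, 0.0398] 0.25033055555555556 dist rows 6.8549930886246795
```

View pics/ov3.png

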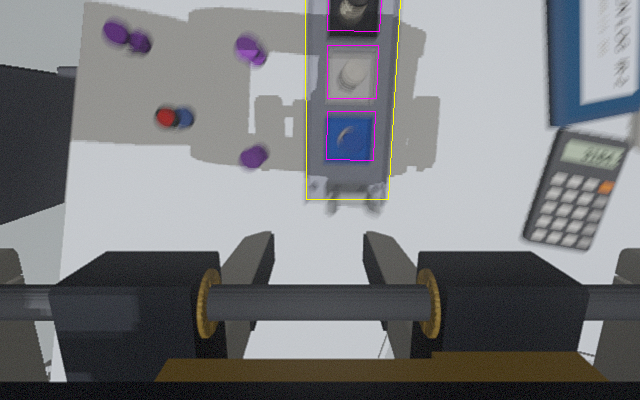

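The blue, white and black vials stand upright in their pockets at (350,135), (352,72) and (352,8). Now for the bar.

carry_out(
  motion=[
    [-0.02, -0.08, 0, 0.018],
    [-0.06, -0.16, 0, 0.036],
    [-0.1, -0.24, 0, 0.055],
    [-0.15, -0.32, 0, 0.074],
    [-0.21, -0.385, 0, 0.093],
    [-0.28, -0.385, 0, 0.112],
    [-0.35, -0.385, 0, 0.131],
    [-0.42, -0.385, 0, 0.15],
    [-0.49, -0.385, 0, 0.169],
    [-0.55, -0.385, 0.02, 0.188],
    [-0.6, -0.385, 0.04, 0.207],
    [-0.6, -0.385, 0.04, 0.226],
  ],
)

```text
time: 25.4
eef_pos: [0.4318, -0.264, 0.3539]
orientation: [-3.133, -0.227, 0.002]
wrist_force: [-0.6, 0.1, -0.4]
opening: 0.0466
gripper_force: 0.0
```

```bash
python3 -c "
from h import *
plan((.43,-.2655,.19,0),(.43,-.2655,.0355,0))
c=capture('wrist');print(pix(c,(.558,-.2655,.006)),pix(c,(.43,-.2655,.042)));cv2.imwrite('pics/w7.png',c['image'])
plan((.43,-.2655,.0355,0))"
```

```text
t 25.4 grasp [ 0.4318 -0.264   0.1869] yaw 8.29 open 0.0466 gf 0.0 q [-0.6  -0.24  1.86 -0.    1.52  0.83] tilt [-1.4e-03 -5.0e-04 -1.0e+00]
[-0.0051, 0.003, -0.0077] 0.023027777777777775 dist rows 0.093005953288685
[-0.0046, 0.0032, 0.3786] 0.023027777777777775 dist rows 3.631651421787247
[340.41160965  49.16940108] [319.87695233 195.45389308]
t 25.45 grasp [ 0.4319 -0.2629  0.1876] yaw 7.74 open 0.0467 gf 0.0 q [-0.6  -0.24  1.86 -0.    1.52  0.84] tilt [-1.e-03 -7.e-04 -1.e+00]
[-0.0053, 0.0061, 0.3802] 0.02151111111111111 dist rows 3.64743653912073
```

View pics/w7.png

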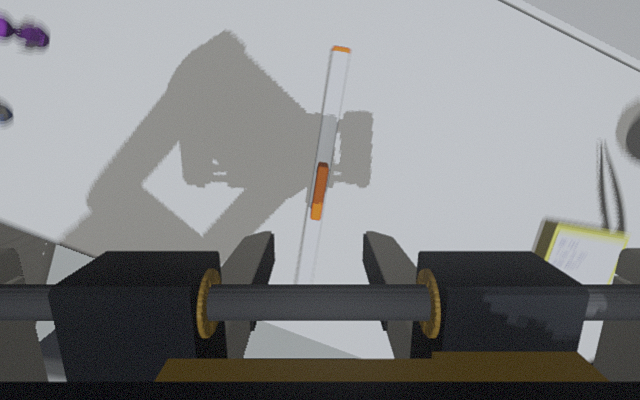

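carry_out(
  motion=[
    [-0.005, 0.005, 0, 0.022],
    [-0.005, 0.005, 0, 0.022],
    [-0.005, 0.005, 0.06, 0.022],
    [-0.005, 0.005, 0.14, 0.022],
    [-0.005, 0.005, 0.22, 0.022],
    [-0.005, 0.005, 0.28, 0.022],
    [-0.005, 0.005, 0.3, 0.022],
    [-0.005, 0.005, 0.3, 0.022],
    [-0.005, 0.005, 0.3, 0.022],
  ],
)

```text
time: 26.2
eef_pos: [0.4311, -0.2637, 0.2362]
orientation: [3.141, 0.027, 0.001]
wrist_force: [0.1, -0.4, -0.0]
opening: 0.0466
gripper_force: 0.0
```

```bash
python3 -c "
from h import *
plan((.43,-.2655,.0355,0))"
```

```text
t 26.2 grasp [ 0.4311 -0.2637  0.0692] yaw 0.98 open 0.0466 gf 0.0 q [-0.6  -0.16  1.99  0.    1.31  0.95] tilt [ 8.e-04  6.e-04 -1.e+00]
[-0.0028, 0.0044, 0.0842] 0.0027194444444444445 dist rows 0.8092575823740418
```

carry_out(
  motion=[
    [-0.003, 0.004, 0.02, 0.003],
    [-0.003, 0.004, 0.05, 0.003],
    [-0.003, 0.004, 0.075, 0.003],
    [-0.003, 0.004, 0.084, 0.003],
    [-0.003, 0.004, 0.084, 0.003],
    [-0.003, 0.004, 0.084, 0.003],
  ],
)

```text
time: 26.7
eef_pos: [0.4295, -0.2654, 0.2009]
orientation: [-3.141, 0.006, 0.001]
wrist_force: [-0.1, -1.1, -0.3]
opening: 0.0466
gripper_force: 0.0
```

carry_out(
  motion=[
    [0, 0, 0, 0],
    [0, 0, 0, 0],
    [0, 0, 0, 0],
    [0, 0, 0, 0],
    [0, 0, 0, 0],
    [0, 0, 0, 0],
    [0, 0, 0, 0],
    [0, 0, 0, 0],
    [0, 0, 0, 0],
  ],
  jaw=0,
  force=30,
)

```text
time: 27.45
eef_pos: [0.4295, -0.2653, 0.2012]
orientation: [-3.142, 0.007, 0.0]
wrist_force: [-0.8, 0.7, 0.3]
opening: 0.01
gripper_force: 30.0
```

```bash
python3 -c "
from h import *
plan((.43,-.1,.21,0),(.43,-.02,.21,45),(.618,.085,.21,90))"
```

```text
t 27.45 grasp [ 0.4295 -0.2653  0.0342] yaw -0.24 open 0.01 gf 30.0 q [-0.6  -0.12  2.02  0.    1.24  0.97] tilt [-0. -0. -1.]
[-0.0005, -0.4134, -0.4396] -0.0006583333333333333 dist rows 5.788208635732344
[-0.0013, -0.6134, -0.4396] -0.12565833333333334 dist rows 7.238649056734498
[0.4676, -0.8778, -0.4396] -0.2506583333333333 dist rows 10.430787928551037
```

carry_out(
  motion=[
    [0, 0, -0.04, 0],
    [0, 0, -0.12, 0],
    [0, 0, -0.22, 0],
    [0, 0, -0.32, 0],
    [0, 0, -0.4, 0],
    [0, -0.04, -0.44, 0],
    [0, -0.12, -0.44, 0],
    [0, -0.2, -0.44, -0.015],
    [0, -0.28, -0.44, -0.032],
    [0, -0.36, -0.44, -0.05],
    [0, -0.44, -0.44, -0.068],
    [0, -0.52, -0.44, -0.086],
  ],
)

```text
time: 28.45
eef_pos: [0.4299, -0.0559, 0.3771]
orientation: [3.027, 0.84, 0.0]
wrist_force: [0.4, 0.8, -0.9]
opening: 0.0096
gripper_force: 30.0
```

```bash
python3 -c "
from h import *
plan((.43,-.02,.21,90),(.618,.085,.21,90))"
```

```text
t 28.45 grasp [ 0.4299 -0.0559  0.2101] yaw 31.02 open 0.0096 gf 30.0 q [-0.19 -0.43  1.97 -0.    1.6   0.84] tilt [ 1.e-04  1.e-04 -1.e+00]
[0.0465, -0.0769, 0.0002] -0.16382222222222223 dist rows 0.8619885464900483
[0.5845, -0.0596, 0.0003] -0.16382222222222223 dist rows 5.636178581300205
```

carry_out(
  motion=[
    [0.03, -0.01, 0, -0.018],
    [0.08, -0.015, 0, -0.036],
    [0.14, -0.02, 0, -0.054],
    [0.2, -0.025, 0, -0.072],
    [0.27, -0.03, 0, -0.09],
    [0.34, -0.035, 0, -0.108],
    [0.41, -0.04, 0, -0.126],
    [0.48, -0.05, 0, -0.144],
    [0.54, -0.056, 0, -0.164],
    [0.584, -0.06, 0, -0.164],
    [0.584, -0.06, 0, -0.164],
    [0.584, -0.06, 0, -0.164],
  ],
)

```text
time: 29.45
eef_pos: [0.6193, 0.083, 0.3763]
orientation: [-2.225, -2.217, 0.002]
wrist_force: [-0.3, -0.3, -0.8]
opening: 0.0095
gripper_force: 30.0
```

```bash
python3 -c "
from h import *
plan((.618,.085,.21,90),(.618,.085,.135,90),(.618,.085,.101,90))"; python3 ov.py .618 .085 0 pics/ov4.png
```

```text
t 29.45 grasp [0.6193 0.083  0.2093] yaw 89.78 open 0.0095 gf 30.0 q [ 0.09  0.02  1.59 -0.    1.53  0.1 ] tilt [-2.0e-04 -1.5e-03 -1.0e+00]
[0.005, -0.0032, -0.0018] -0.0006 dist rows 0.05950034706390137
[0.005, -0.003, 0.1857] -0.0006 dist rows 1.7826037558526804
[0.0051, -0.0028, 0.2707] -0.0006 dist rows 2.597664794464733
t 29.5 grasp [0.6188 0.0826 0.2096] yaw 89.75 open 0.0101 gf 30.0 q [ 0.09  0.02  1.59 -0.    1.53  0.1 ] tilt [-2.e-04 -1.e-03 -1.e+00]
```

View pics/ov4.png

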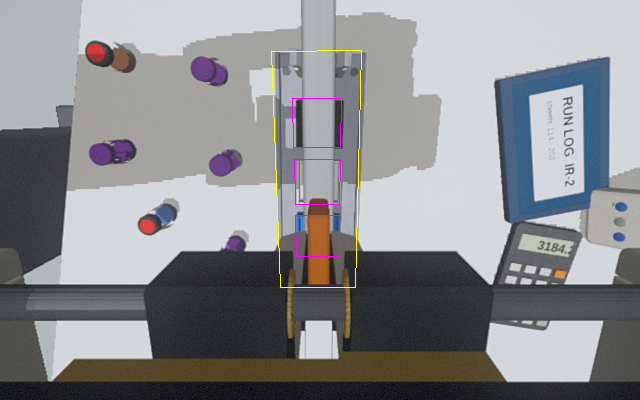

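carry_out(
  motion=[
    [0.006, -0.001, 0, 0],
    [0.006, -0.001, 0.03, 0],
    [0.006, -0.001, 0.08, 0],
    [0.006, -0.001, 0.13, 0],
    [0.006, -0.001, 0.17, 0],
    [0.006, -0.001, 0.2, 0],
    [0.006, -0.001, 0.225, 0],
    [0.006, -0.001, 0.245, 0],
    [0.006, -0.001, 0.258, 0],
    [0.006, -0.001, 0.265, 0],
    [0.006, -0.001, 0.268, 0],
    [0.006, -0.001, 0.268, 0],
  ],
)

```text
time: 30.5
eef_pos: [0.6186, 0.085, 0.2702]
orientation: [2.226, 2.217, 0.001]
wrist_force: [-0.5, -0.1, -1.8]
opening: 0.0099
gripper_force: 30.0
```

```bash
python3 -c "
from h import *
plan((.6185,.085,.1,90))"
```

```text
t 30.5 grasp [0.6186 0.085  0.1032] yaw 89.76 open 0.0099 gf 30.0 q [0.1  0.07 1.71 0.   1.36 0.1 ] tilt [ 1.e-04  5.e-04 -1.e+00]
[-0.0, -0.0003, 0.0081] -0.0006638888888888889 dist rows 0.07761387575661854
```

carry_out(
  motion=[
    [0, 0, 0.003, 0],
    [0, 0, 0.005, 0],
    [0, 0, 0.007, 0],
    [0, 0, 0.007, 0],
    [0, 0, 0.007, 0],
  ],
)

```text
time: 30.92
eef_pos: [0.6186, 0.085, 0.2672]
orientation: [2.226, 2.217, 0.0]
wrist_force: [-0.9, 0.3, -1.2]
opening: 0.0098
gripper_force: 30.0
```

carry_out(
  motion=[
    [0, 0, 0, 0],
    [0, 0, 0, 0],
    [0, 0, 0, 0],
    [0, 0, 0, 0],
    [0, 0, 0, 0],
    [0, 0, -0.02, 0],
    [0, 0, -0.08, 0],
    [0, 0, -0.16, 0],
    [0, 0, -0.24, 0],
    [-0.06, 0, -0.32, 0],
    [-0.14, -0.08, -0.36, 0],
    [-0.2, -0.15, -0.36, 0],
  ],
  jaw=0.5,
)

```text
time: 31.92
eef_pos: [0.559, 0.0055, 0.415]
orientation: [2.223, 2.216, 0.005]
wrist_force: [-0.4, -1.2, 0.7]
opening: 0.0463
gripper_force: 0.0
```

carry_out(
  motion=[
    [0, 0, 0, 0],
    [0, 0, 0, 0],
    [0, 0, 0, 0],
  ],
)

```text
time: 32.17
eef_pos: [0.5592, 0.0061, 0.4116]
orientation: [2.226, 2.216, 0.001]
wrist_force: [0.8, 0.3, -0.7]
opening: 0.0463
gripper_force: 0.0
```

```bash
python3 ov.py .618 .085 0 pics/ov5.png; python3 -c "
from h import *
cv2.imwrite('pics/s5.png',cv2.resize(capture('scene')['image'][150:320,220:420],None,fx=3,fy=3))"
```

```text
t 32.22 grasp [0.5595 0.0064 0.2442] yaw 89.77 open 0.0466 gf 0.0 q [-0.03 -0.14  1.68  0.    1.6  -0.03] tilt [ 2.e-04  1.e-04 -1.e+00]
```

View pics/ov5.png

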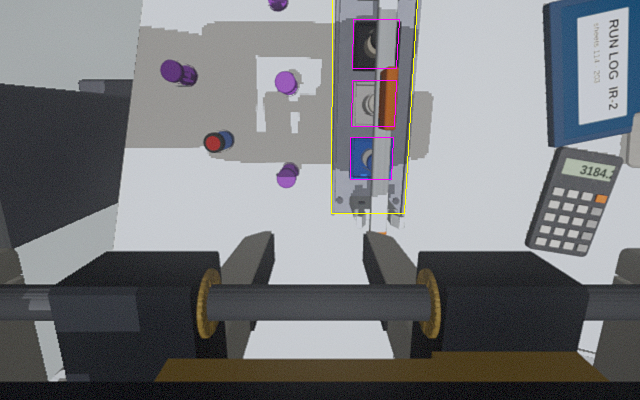

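View pics/s5.png

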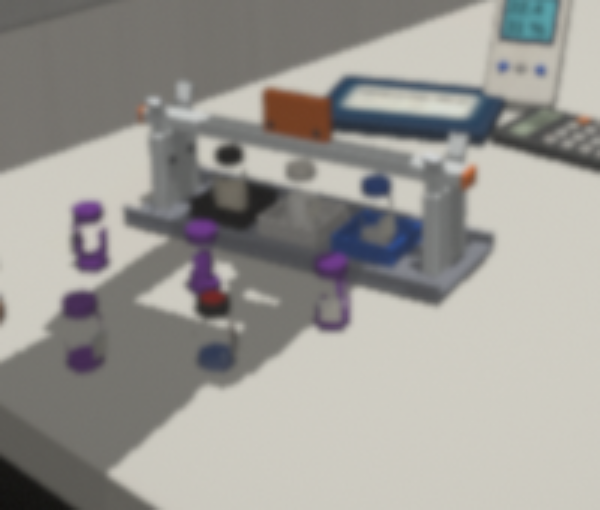

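The bar lies level in both brackets, with its ends at (140,112) and (468,178). The black, white and blue vials stand upright in their own pockets at (230,175), (300,190) and (376,205), and the rejects haven't moved.

```bash
python3 -c "
from h import *
print(close_job())"
```

```text
the job is handed in; nothing more can be done
None
```

The blue, white and undotted black vials are in their matching pockets, the keeper bar is back in both brackets and released, the rejects were left alone, and the job was handed in at about 32 s; no verdict was returned.

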